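# Load the blue cartridge into the sampler

### The arm

A 6-joint arm with a two-finger parallel gripper is mounted at the origin on the work surface. World frame = base frame: x ahead of the robot, y to its left, z up, the work surface at z = 0. Lengths are in m, angles in rad, forces in N, time in s.
With the tool pointing down it reaches from about 0.35 to 0.725 m from the base axis. Payload 6 kg.
Tool frame: the origin (TCP) lies at the very end of the fingers, on their centre line; the grasp point (between the pads) lies 19 mm behind it; z points along the fingers, y is the direction in which the jaws open and shut (so a half turn about z gives the same grasp; the last joint's range is limited). The gripper opens to 85 mm and grips with 20 to 120 N. Pads are 22 mm wide; open, the fingers measure 114 mm over their backs; the gripper's body (76 mm by 85 mm) begins 54 mm behind the grasp point. The pads swing forward as they close: fully open they stand 13 mm farther back than shut.
Start: joints at [-0.82, 0.04, 0.085, 0, -1.615, -0.334], TCP at [0.243, -0.549, 0.231] pointing down, gripper open.
Joint ranges: [-2.56, 2.56], [-1.29, 2.01], [-1.08, 1.49], [-3.29, 1.98], [-2.81, -0.18], [-2.99, 2.99]. Speed limits (rad/s): [2.57, 2.57, 3.01, 3.14, 3.14, 3.14].

### API

Orientations are given as a 3x3 rotation matrix whose columns are the frame's x, y, z axes.
In Python, from cell import ctrl gives the robot as it stands.
- The arm moves only by the shell command python3 -m pendant 'ROWS' [FORCE]. ROWS is text: rows parted by semicolons, each of 7 numbers parted by spaces: the shift along the tool's x, y, z as a fraction of full scale, then the turn, a rotation vector about the tool's x, y, z as a fraction of full scale, then the closure, from 0 (fully open) to 1 (shut). In form: dx dy dz wx wy wz hand; .... A call has 1 to 10 rows; each row shifts and turns the commanded pose from where the row before left it, along the tool's axes as they then stand; what a row does not reach is not made up. Full scale, the value 1, is 0.025 m for a shift and 0.12 rad for a turn. A row lasts 1/12 s, in which the tool goes at most 41.7 mm and 7.16 degrees, less where a joint would pass 70% of its speed; a pose out of reach is approached as far as the arm can. A call with a number of a shift or a turn outside -1 to 1 is refused whole. A call with a gripper value outside its range is refused whole. The fingers move at their own pace and stop on an object; FORCE is the grip in N (left out, the last holds). Time passes only in rows, so rows that do not move let the fingers close. It gives the time, the measured TCP pose, the force and the opening at its end, in the units of the state.
- ctrl.sense(): the state, without advancing time (a new reading comes with each control period).
- ctrl.capture(name): name is "scene" or "top" or "wrist"; returns a dict with "img" (400x640x3 uint8, red, green, blue), "depth" (400x640 float32, m along the optical axis (not along the pixel's ray), 0 where there is no reading), "fx", "fy", "cx", "cy" (pixels), "camera_from_world" (4x4, takes a point from world to camera coordinates). Camera axes: x right, y up, looking along -z (the intrinsics and any distortion apply to the point x, -y, -z); pixel columns grow to the right and rows downward; lengths in m; the calibration is good to about 2 mm. A picture is of the moment at which its call begins.
- ctrl.hand_in(): hands the job in, once; it reports no verdict.
The state is a dict: "time": time; "joint_positions": joint angles; "joint_velocities": joint speeds; "effort": joint torques, N m; "tool_pos": TCP position; "orientation": TCP orientation; "contact_force": force on the tool from outside, world axes, zero at the start; "ft_torque": the same for the moment, N m; "grip_width": finger opening in m.
Only numpy, scipy, OpenCV 4.12 (cv2) and the standard library are available. Lean on these libraries where they do the work, as an engineer would, in place of code of your own. Each camera call takes 0.05 s, during which the arm holds its last target.

### The job

Lift the blue-capped cartridge out of the sloping bin and stand it upright and square in the yellow-floored pocket of the sampler's open tray, with its longer side along the way the tray slides, setting it down rather than dropping it. Then push the tray fully home, without slamming it. Leave the other two cartridges in their places in the bin, and do not shift or knock over the bottle and the jar on the bench.

Things in the scene. Friction and masses are not known exactly. Their poses are not given: they have to be found in the camera images.
- blue_mid (a point): centre of the blue-capped cartridge: white box 44 (x) by 28 (y) by 110 mm (z, to the cap), blue top 16 mm deep and blue labels, 0.08 to 0.17 kg. Starts in one of the bin's three places, foot on the sloping floor, leaning 30 degrees: its z is square to that floor, cap end towards the robot, y along the bin's y. Above the walls, pinch it by the two faces 28 mm apart
- orange_mid (a point): centre of the orange-capped cartridge, same size and axes, in another place of the bin; stays there
- green_mid (a point): centre of the green-capped cartridge, same size and axes, in another place of the bin; stays there
- bin_centre (a point): middle of the inner floor of the grey open bin (fixed; floor slopes down 30 degrees to the robot). x level from its front to its back, y along its 258 mm length, z up. Square to the floor: front wall 46 mm, sides 51, back 61, inside 70 mm front to back. Three places at y -80, 0, 80 mm, between dividers 30 mm high; guide strips 12 mm high leave 2 mm each side of a cartridge
- pocket (a point): centre of the yellow floor of the tray's pocket, 24 mm above the bench; moves with the tray. x points into the sampler, the way the tray closes, y across, z up. Inside 64 mm (x) by 48 mm (y); black rim 8 mm high, 4 mm thick. The cartridge stands here with its 44 mm side along x
- sampler: the fixed white and grey sampler; origin on the bench under the middle of its front face, x into it, z up. 300 mm wide; behind the face a bay 130 mm wide takes the tray, under a clear roof 160 mm above the bench; the housings beside the bay are 166 mm high, 130 mm back it is 241 mm high
- handle (a point): middle of the tray's handle, a level round dark bar 10 mm thick, 90 mm long along y, 46 mm above the bench, 40 mm in front of the tray's front panel (57 mm high) and 110 mm from the pocket's centre along -x. Axes as the pocket's. Push it along +x
- tray (a joint): how far the tray is out, m: 0 fully home at its stop; starts 0.125 to 0.15 (outer stop). It slides level with about 2.5 N friction and stays where it is left
- bottle: closed amber bottle, 60 mm across, 150 mm high, on the bench; origin at the centre of its foot
- jar: closed clear jar with a white lid, 56 mm across, 65 mm high, on the bench; origin at the centre of its foot
Things that resemble listed ones, but are neither listed nor needed, are in the scene too. What is shaped like the part that bears blue_mid but pink or turquoise is not meant.

How it is judged:
On the way, in this order (a step that is already met when the one before it is completed fails the run):
1. the blue cartridge is lifted clear of the bin (height (world z) of blue_mid above 0.13 m and contact force between blue and bin below 0.05 N), for 0.1 s.
2. it stands in the pocket, let go, while the tray is still out (x of blue_mid in the frame of pocket between -0.014 and 0.014 m and y of blue_mid in the frame of pocket between -0.014 and 0.014 m and z of blue_mid in the frame of pocket between 0.05 and 0.06 m and angle between blue_mid's own z axis and vertical below 0.1 rad and angle between the x axis of blue_mid and the x axis of pocket, either way round below 0.3 rad and contact force between the fingers and blue below 0.05 N and value of joint tray above 0.07 m), for 0.2 s.
At the end, for the whole second after the job is handed in: tray within 6 mm of home; blue cartridge at rest and released on the pocket floor, within 14 mm of its centre in x and y, upright within 0.1 rad, long side along the slide within 0.3 rad; other cartridges within 25 mm, bottle and jar within 40 mm of where they began (x of blue_mid in the frame of pocket between -0.014 and 0.014 m and y of blue_mid in the frame of pocket between -0.014 and 0.014 m and z of blue_mid in the frame of pocket between 0.05 and 0.06 m and angle between blue_mid's own z axis and vertical below 0.1 rad and angle between the x axis of blue_mid and the x axis of pocket, either way round below 0.3 rad and contact force between the fingers and blue below 0.05 N and value of joint tray below 0.006 m and linear speed of blue below 0.02 m/s and distance of each of orange_mid, green_mid from where it was at the start of the episode below 0.025 m and distance of each of bottle, jar from where it was at the start of the episode below 0.04 m); the robot touches nothing.
It fails at once if the blue cartridge is dropped, or the tray slammed (cartridge faster than 0.6 m/s while out of the fingers) (contact force between the fingers and blue below 0.05 N and linear speed of blue above 0.6 m/s).
It fails at once if another cartridge is moved more than 25 mm (distance of any of orange_mid, green_mid from where it was at the start of the episode above 0.025 m).
It fails at once if the bottle or the jar is knocked over or shifted more than 40 mm (distance of any of bottle, jar from where it was at the start of the episode above 0.04 m or angle between any of bottle, jar's own z axis and vertical above 0.4 rad).
It also fails if it takes over 50 s, if anything falls off the work surface, if the arm or the gripper's body presses on something with over 40 N, if the wrist force passes 120 N, or if a joint passes its speed limit or range.

## Working session

There is one attempt and no reset: what is moved stays moved. The work goes in short steps, Python scripts to look and compute and a shell command to move; the robot and the scene stay as the last step left them, time stands still between calls to the robot, and variables do not carry over. Pictures are saved under pics/ and viewed, and the job is handed in when it is done.

```bash
ls; mkdir -p pics
cat > h.py <<'E'
import numpy as np, cv2
from cell import ctrl
def cap(n,f=None):
    c=ctrl.capture(n)
    np.savez('%s.npz'%(f or n),**c)
    if f: cv2.imwrite('pics/%s.png'%f,c['img'][:,:,::-1])
    return c
def pts(c):
    d=c['depth'];v,u=np.mgrid[:d.shape[0],:d.shape[1]]
    x=(u-c['cx'])/c['fx']*d;y=-(v-c['cy'])/c['fy']*d
    P=np.stack([x,y,-d,np.ones_like(d)],-1)
    return (P@np.linalg.inv(c['camera_from_world']).T)[...,:3]
E
python3 - <<'E'
from h import *
for n in ['scene','top','wrist']:
    c=cap(n,n+'0'); print(n,{k:c[k] for k in c if k not in('img','depth')})
print(ctrl.sense())
E
```

```text
pics
scene {'fx': 490.0126525795419, 'fy': 490.0126525795419, 'cx': 331.10583812727356, 'cy': 197.13151272423397, 'camera_from_world': array([[-0.68802216,  0.72554021, -0.01472781,  0.28861859],
       [-0.48376199, -0.44342975,  0.75454913,  0.23096927],
       [ 0.54092499,  0.52627128,  0.65607827, -1.53288805],
       [ 0.        ,  0.        ,  0.        ,  1.        ]])}
top {'fx': 389.12933904302037, 'fy': 389.12933904302037, 'cx': 318.8959338164615, 'cy': 207.9233608572346, 'camera_from_world': array([[ 0.02500669, -0.99968676,  0.00102218,  0.08446308],
       [ 0.98687787,  0.02484942,  0.15954488, -0.51732757],
       [-0.1595203 , -0.00298092,  0.98719015, -0.96683898],
       [ 0.        ,  0.        ,  0.        ,  1.        ]])}
wrist {'fx': 275.4598046092174, 'fy': 275.4598046092174, 'cx': 317.95834132252116, 'cy': 199.19395543018828, 'camera_from_world': array([[-0.40512332,  0.91426144,  0.00105943,  0.59904648],
       [-0.87470278, -0.38725657, -0.29142304,  0.03751207],
       [-0.26602658, -0.11898895,  0.95659369, -0.3800552 ],
       [ 0.        ,  0.        ,  0.        ,  1.        ]])}
{'time': 0.15, 'joint_positions': array([-8.20291030e-01,  4.06998712e-02,  8.40943508e-02, -3.44659032e-04,
       -1.61550156e+00, -3.33699558e-01]), 'joint_velocities': array([ 0.00086081, -0.00093767,  0.00545062,  0.00192703,  0.00095545,
        0.00189632]), 'effort': array([-4.17597155e-03, -3.68612194e+01,  3.47691751e+01,  6.93619698e+00,
       -4.36855320e-03, -1.30342806e-05]), 'tool_pos': array([ 0.24287279, -0.54838653,  0.2305217 ]), 'orientation': array([[-9.14380595e-01, -4.04855177e-01, -6.42132199e-04],
       [-4.04855673e-01,  9.14379822e-01,  1.19343755e-03],
       [ 1.03983355e-04,  1.35122700e-03, -9.99999082e-01]]), 'contact_force': array([-0.20255519, -0.51415654,  0.26360111]), 'ft_torque': array([-0.01045482,  0.0379674 , -0.06612936]), 'grip_width': 0.08525098078401293}
```

View pics/scene0.png

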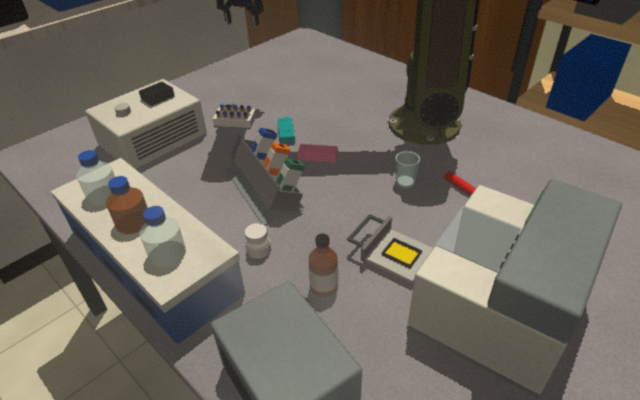

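View pics/top0.png

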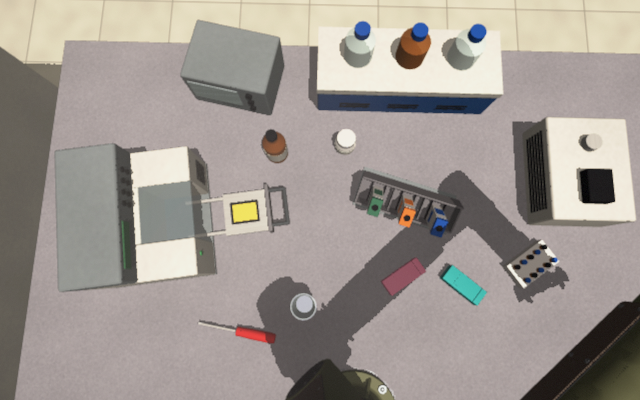

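The scene shows the bin centred near pixel (265,165) and the tray's yellow pocket at (403,252). In the top view, blue is the right-hand cap at (439,226), the yellow floor is at (244,212), the handle is at (280,205), the bottle at (274,145) and the jar at (346,141). Next I'll measure these.

Run:
```python
from h import *
C={n:dict(np.load(n+'0.npz')) for n in('top','scene')}
big=[]
for n,(r0,r1,c0,c1) in {'top':(150,260,340,480),'scene':(110,230,220,320)}.items():
    i=C[n]['img'][r0:r1,c0:c1,::-1]; cv2.imwrite(f'pics/crop_{n}.png',cv2.resize(i,None,fx=5,fy=5,interpolation=cv2.INTER_CUBIC))
t=C['top'];P=pts(t);hsv=cv2.cvtColor(t['img'],cv2.COLOR_RGB2HSV)
def m(lo,hi,box):
    k=cv2.inRange(hsv,np.array(lo),np.array(hi));z=np.zeros_like(k);r0,r1,c0,c1=box;z[r0:r1,c0:c1]=k[r0:r1,c0:c1];return z>0
for nm,lo,hi,b in [('blue',(105,130,40),(125,255,255),(190,250,420,470)),('orange',(5,150,80),(18,255,255),(180,240,380,430)),('green',(50,80,30),(90,255,255),(180,230,350,400)),('yellow',(22,150,100),(35,255,255),(180,240,200,280))]:
    k=m(lo,hi,b);q=P[k];v,u=np.nonzero(k);print(nm,k.sum(),u.mean(),v.mean(),np.median(q,0).round(4),q.min(0).round(3),q.max(0).round(3))
    (r)=cv2.minAreaRect(np.c_[u,v].astype(np.float32));print(r)
for nm,uv in {'bottle':(274,138),'jar':(346,139),'handle':(285,204)}.items(): print(nm,P[uv[1]-3:uv[1]+4:3,uv[0]-3:uv[0]+4:3].round(3).tolist())
```

```text
blue 207 438.7632850241546 224.4927536231884 [ 0.4688 -0.1907  0.1154] [ 0.354 -0.244  0.01 ] [0.516 0.094 1.037]
((437.2758483886719, 222.3103485107422), (18.569534301757812, 24.8831729888916), 21.801406860351562)
orange 225 407.00444444444446 214.36444444444444 [ 0.4927 -0.1156  0.1135] [ 0.354 -0.159 -0.001] [0.54  0.094 1.037]
((407.9056701660156, 212.83018493652344), (13.186613082885742, 25.82378578186035), 15.945395469665527)
green 143 374.9020979020979 206.25874125874125 [ 0.513  -0.0366  0.1173] [ 0.49  -0.053  0.105] [ 0.529 -0.021  0.128]
((374.85003662109375, 206.45001220703125), (10.75174331665039, 16.76007080078125), 18.43494987487793)
yellow 404 244.2871287128713 211.4950495049505 [0.503  0.2937 0.0239] [0.354 0.094 0.019] [0.53  0.327 1.037]
((244.2538604736328, 211.53079223632812), (17.240825653076172, 23.69063377380371), 82.87498474121094)
bottle [[[0.671, 0.215, 0.15], [0.671, 0.208, 0.149], [0.683, 0.205, 0.115]], [[0.664, 0.215, 0.148], [0.663, 0.208, 0.149], [0.675, 0.205, 0.116]], [[0.661, 0.217, 0.135], [0.663, 0.211, 0.128], [0.668, 0.205, 0.113]]]
jar [[[0.705, 0.039, 0.06], [0.703, 0.031, 0.064], [0.705, 0.023, 0.06]], [[0.695, 0.039, 0.063], [0.695, 0.031, 0.066], [0.695, 0.023, 0.065]], [[0.687, 0.039, 0.064], [0.687, 0.031, 0.065], [0.687, 0.023, 0.065]]]
handle [[[0.538, 0.198, 0.001], [0.53, 0.185, 0.05], [0.538, 0.181, 0.002]], [[0.531, 0.198, -0.004], [0.522, 0.185, 0.051], [0.53, 0.181, 0.0]], [[0.522, 0.197, -0.002], [0.514, 0.184, 0.051], [0.523, 0.181, -0.003]]]
```

Run:
```python
from h import *
t=dict(np.load('top0.npz'));
i=t['img'][165:245,175:300,::-1]; cv2.imwrite('pics/crop_tray.png',cv2.resize(i,None,fx=6,fy=6,interpolation=cv2.INTER_CUBIC))
```

```text
(no output)
```

View pics/crop_top.png

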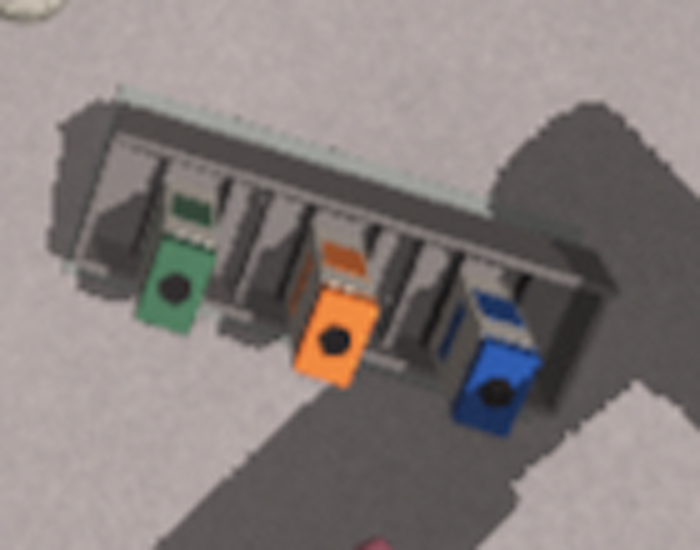

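View pics/crop_scene.png

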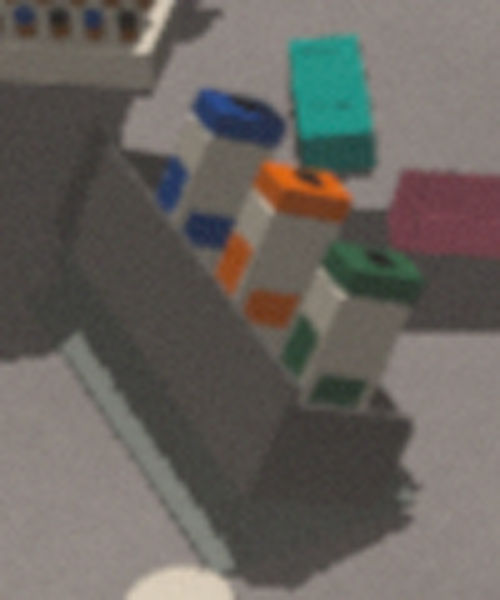

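View pics/crop_tray.png

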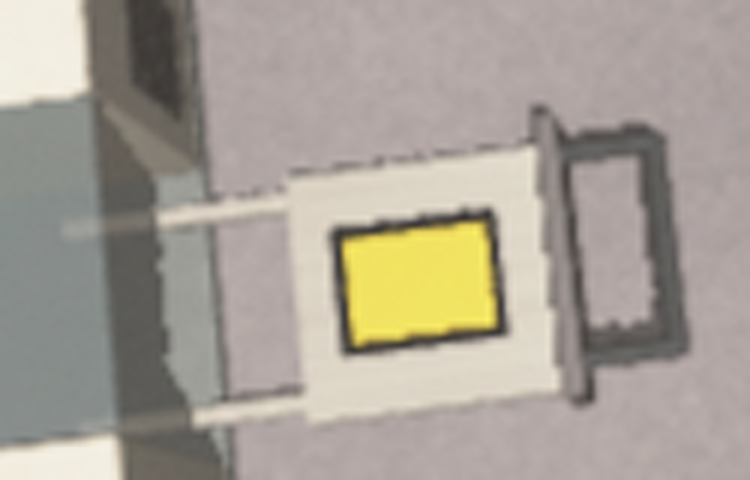

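Blue is confirmed as the cap at the robot's right, lowest y, with orange in the middle and green on the left. The dark dots mark the centres of the cap tops, and the tray opens towards world -y. Now I'll refine the frames.

Run:
```python
from h import *
C={n:dict(np.load(n+'0.npz')) for n in('top','scene')}
def ray(c,u,v):
    M=np.linalg.inv(c['camera_from_world']);d=M[:3,:3]@np.array([(u-c['cx'])/c['fx'],-(v-c['cy'])/c['fy'],-1]);return M[:3,3],d
def tri(a,b):
    (o,d),(p,e)=a,b;s=np.linalg.lstsq(np.c_[d,-e],p-o,rcond=None)[0];x,y=o+s[0]*d,p+s[1]*e;return (x+y)/2,np.linalg.norm(x-y)
t,s=C['top'],C['scene'];P=pts(t)
dots={'blue':((439,228.4),(220+262/5,110+107/5)),'orange':((407,218),(220+312/5,110+178/5)),'green':((375,207.6),(220+380/5,110+258/5))}
R={}
for k,(a,b) in dots.items():
    x,g=tri(ray(t,*a),ray(s,*b));i,j=round(a[1]),round(a[0])
    R[k]=x;print(k,'tri',x.round(4),'gap',g.round(4),'depth',np.median(P[i-1:i+2,j-1:j+2].reshape(-1,3),0).round(4))
d=R['green']-R['blue'];print('span',np.linalg.norm(d),'y dir deg',np.degrees(np.arctan2(d[1],d[0])),d)
# cap plane from depth
for k,(a,_) in dots.items():
    i,j=round(a[1]),round(a[0]);q=P[i-4:i+5,j-3:j+4].reshape(-1,3);q=q[abs(q[:,2]-np.median(q[:,2]))<.03];m=q.mean(0);n=np.linalg.svd(q-m)[2][2];n*=np.sign(n[2]);print(k,m.round(4),n.round(3))
# pocket: outline
hsv=cv2.cvtColor(t['img'],cv2.COLOR_RGB2HSV);k=cv2.inRange(hsv,(22,150,100),(35,255,255));k[:180]=0;k[240:]=0;k[:,:200]=0;k[:,280:]=0
c=max(cv2.findContours(k,0,2)[0],key=cv2.contourArea)[:,0,:]
W=[]
for u,v in c:
    o,dd=ray(t,u,v);W.append((o+dd*(.024-o[2])/dd[2])[:2])
r=cv2.minAreaRect(np.array(W,np.float32)*1000);print('pocket',r)
# bar & panel
V,U=np.nonzero((P[...,2]>.03)&(P[...,2]<.07)&(P[...,1]>.15)&(P[...,1]<.35)&(P[...,0]>.4)&(P[...,0]<.62))
q=P[V,U];bar=q[(q[:,1]<.19)];print('bar',len(bar),bar.mean(0),bar.min(0),bar.max(0))
print('sampler face y',[ (x,P[...,1][(P[...,2]>.14)&(abs(P[...,0]-x)<.01)&(P[...,1]>.3)].min().round(3)) for x in (.4,.42,.45,.5,.55,.58,.6)])
```

```text
blue tri [ 0.4574 -0.1858  0.1128] gap 0.0117 depth [ 0.4617 -0.1895  0.1162]
orange tri [ 0.4829 -0.1127  0.1131] gap 0.0043 depth [ 0.4839 -0.1139  0.1158]
green tri [ 0.5065 -0.0363  0.1134] gap 0.0034 depth [ 0.5059 -0.0373  0.1158]
span 0.15726256924834517 y dir deg 71.82355921033307 [0.04905684 0.14941425 0.00056976]
blue [ 0.4618 -0.1896  0.1158] [-0.517  0.052  0.855]
orange [ 0.484  -0.1139  0.1153] [-0.537  0.098  0.838]
green [ 0.5064 -0.0374  0.115 ] [-0.493  0.115  0.862]
pocket ((503.4093017578125, 293.5119323730469), (46.09431457519531, 61.85914611816406), 9.08093547821045)
bar 130 [0.50874305 0.18310789 0.04907757] [0.4702796  0.17303404 0.04310599] [0.5663678  0.18996597 0.05373955]
sampler face y [(0.4, np.float64(0.371)), (0.42, np.float64(0.373)), (0.45, np.float64(0.379)), (0.5, np.float64(0.386)), (0.55, np.float64(0.395)), (0.58, np.float64(0.399)), (0.6, np.float64(0.402))]
```

```bash
cat >> h.py <<'E'
from scipy.spatial.transform import Rotation as Ro
cap_b=np.array([.4617,-.1895,.1160]); a=np.radians(73.8)
by=np.array([np.cos(a),np.sin(a),0]); bx=np.array([by[1],-by[0],0]); Z=np.array([0,0,1.])
tz=.5*bx-.866025*Z
Rg=np.c_[np.cross(by,tz),by,tz]
pk=np.array([.5034,.2935,.024]); b=np.radians(99.1); px=np.array([np.cos(b),np.sin(b),0]); py=np.cross(Z,px)
Rp=np.c_[np.cross(py,-Z),py,-Z]
def go(R,p):
    s=ctrl.sense();R0=s['orientation']
    print('t',s['time'].__round__(2),'tcp',s['tool_pos'].round(4),'w',round(s['grip_width'],4),'F',s['contact_force'].round(1))
    print('q',s['joint_positions'].round(2))
    print('turn/0.12',(Ro.from_matrix(R0.T@R).as_rotvec()/.12).round(2))
    print('shift now/25mm',(R0.T@(p-s['tool_pos'])/.025).round(2),'| in goal axes',(R.T@(p-s['tool_pos'])/.025).round(2),'goal',p.round(3))
E
python3 -c "
from h import *
go(Rg,cap_b-.10*tz); print(Rg.round(2),Rp.round(2))"
```

```text
t 0.15 tcp [ 0.2429 -0.5484  0.2305] w 0.0853 F [-0.2 -0.5  0.3]
q [-0.82  0.04  0.08 -0.   -1.62 -0.33]
turn/0.12 [ 1.54 -4.19  5.69]
shift now/25mm [-12.29  10.87   1.13] | in goal axes [-1.52 16.23  2.17] goal [ 0.414 -0.176  0.203]
[[-0.83  0.28  0.48]
 [ 0.24  0.96 -0.14]
 [-0.5   0.   -0.87]] [[ 0.16 -0.99 -0.  ]
 [-0.99 -0.16 -0.  ]
 [ 0.    0.   -1.  ]]
```

```bash
python3 -m pendant '0 0 -0.2 0 0 0 0.3; 0 0 -0.2 0.19 -0.52 0.71 0.3; 0 0 0 0.19 -0.52 0.71 0.3; 0 0 0 0.19 -0.52 0.71 0.3; 0 0 0 0.19 -0.52 0.71 0.3; 0 0 0 0.19 -0.52 0.71 0.3; 0 0 0 0.19 -0.52 0.71 0.3; 0 0 0 0.19 -0.52 0.71 0.3; 0 0 0 0.19 -0.52 0.71 0.3; 0 0 0 0 0 0 0.3' 30; python3 -c "
from h import *
go(Rg,cap_b-.10*tz)"
```

```text
time: 0.98
tool_pos: [0.2418, -0.5482, 0.2418]
orientation: [[-0.83, 0.282, 0.48], [0.244, 0.959, -0.141], [-0.501, 0.0, -0.866]]
contact_force: [0.7, -0.1, 0.5]
grip_width: 0.0595
t 0.98 tcp [ 0.2418 -0.5482  0.2418] w 0.0595 F [ 0.7 -0.1  0.5]
q [-1.05 -0.22 -0.09 -0.37 -1.31 -0.78]
turn/0.12 [-0.01  0.01 -0.02]
shift now/25mm [-1.28 16.24  2.56] | in goal axes [-1.33 16.23  2.58] goal [ 0.414 -0.176  0.203]
```

```bash
python3 -m pendant '0 0.5 0 0 0 0 0.3; -0.15 0.85 0 0 0 0 0.3; -0.15 0.85 0 0 0 0 0.3; -0.15 0.85 0 0 0 0 0.3; -0.15 0.85 0 0 0 0 0.3; -0.15 0.85 0 0 0 0 0.3; -0.15 0.85 0 0 0 0 0.3; -0.15 0.85 0 0 0 0 0.3; -0.15 0.85 0 0 0 0 0.3; -0.1 0.85 0 0 0 0 0.3'
python3 -m pendant '0 0.85 0.25 0 0 0 0.3; 0 0.85 0.25 0 0 0 0.3; 0 0.85 0.25 0 0 0 0.3; 0 0.85 0.25 0 0 0 0.3; 0 0.85 0.25 0 0 0 0.3; 0 0.85 0.25 0 0 0 0.3; 0 0.85 0.25 0 0 0 0.3; 0 0.85 0.25 0 0 0 0.3; 0 0.8 0.25 0 0 0 0.3; 0 0 0 0 0 0 0.3'
python3 - <<'E'
from h import *
go(Rg,cap_b-.10*tz); cap('wrist','wrist1'); cap('top','top1')
E
```

```text
time: 1.82
tool_pos: [0.3268, -0.3599, 0.2581]
orientation: [[-0.834, 0.276, 0.477], [0.238, 0.961, -0.139], [-0.497, -0.002, -0.868]]
contact_force: [0.1, 0.2, -0.0]
grip_width: 0.0596
time: 2.65
tool_pos: [0.407, -0.1831, 0.2074]
orientation: [[-0.836, 0.271, 0.477], [0.234, 0.962, -0.137], [-0.496, -0.003, -0.868]]
contact_force: [0.7, 0.9, -0.3]
grip_width: 0.0599
t 2.65 tcp [ 0.407  -0.1831  0.2074] w 0.0599 F [ 0.7  0.9 -0.3]
q [ 0.24 -0.99 -0.84  0.26 -1.28 -2.11]
turn/0.12 [ 0.01 -0.04  0.07]
shift now/25mm [-0.06  0.36  0.25] | in goal axes [-0.05  0.36  0.25] goal [ 0.414 -0.176  0.203]
```

View pics/wrist1.png

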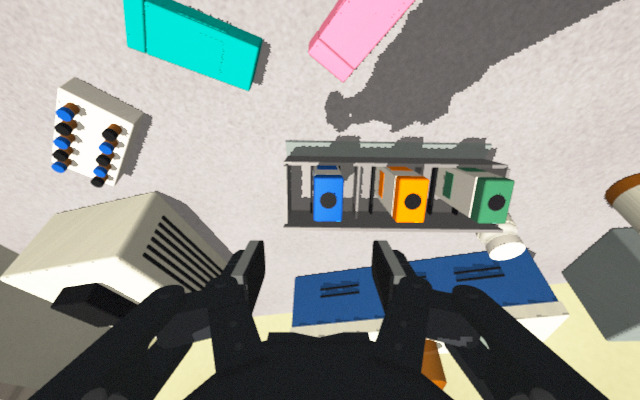

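Wrist view: the blue cap is face-on with its dot at (328,200), and orange and green are to the right. I'll measure the cap again from here.

Run:
```python
from h import *
c=dict(np.load('wrist1.npz'));P=pts(c);hsv=cv2.cvtColor(c['img'],cv2.COLOR_RGB2HSV)
D={}
for nm,b in {'blue':(165,225,305,350),'orange':(165,225,390,432),'green':(165,225,470,515)}.items():
    r0,r1,c0,c1=b;k=cv2.inRange(hsv[r0:r1,c0:c1],(0,0,0),(180,255,60))
    cs=[x for x in cv2.findContours(k,0,2)[0] if 60<cv2.contourArea(x)<400]
    for x in cs:
        m=cv2.moments(x);u,v=m['m10']/m['m00']+c0,m['m01']/m['m00']+r0
        i,j=round(v),round(u);D[nm]=np.median(P[i-2:i+3,j-2:j+3].reshape(-1,3),0);print(nm,u,v,cv2.contourArea(x),D[nm].round(4))
k=cv2.inRange(hsv,(100,120,60),(125,255,255));k[:160]=0;k[230:]=0;k[:,:300]=0;k[:,350:]=0
x=max(cv2.findContours(k,0,2)[0],key=cv2.contourArea);r=cv2.minAreaRect(x);print(r)
if 'green' in D and 'blue' in D:
    d=D['green']-D['blue'];print(np.linalg.norm(d),np.degrees(np.arctan2(d[1],d[0])))
q=P[k>0];q=q[abs(q[:,2]-np.median(q[:,2]))<.02];m=q.mean(0);n=np.linalg.svd(q-m)[2][2];print(m.round(4),(n*np.sign(n[2])).round(3),(-tz).round(3))
s=ctrl.sense();print('blue in tool (mm)',(s['orientation'].T@(D['blue']-s['tool_pos'])*1000).round(1))
```

```text
orange 412.32 201.02 150.0 [ 0.4841 -0.1126  0.1174]
orange 429.32310838445807 203.16973415132924 81.5 [ 0.5788 -0.0772  0.0453]
green 496.33641975308643 202.14506172839506 162.0 [ 0.5068 -0.0359  0.1173]
((328.0, 198.0), (46.0, 30.0), 90.0)
[ 0.4602 -0.189   0.1156] [-0.515  0.159  0.842] [-0.48   0.139  0.866]Traceback (most recent call last):
  File "<stdin>", line 15, in <module>
KeyError: 'blue'
```

Both cameras agree to about 2 mm: cap top at (0.461, -0.189, 0.116), bin y direction 73.5–73.8°. I'll line up and approach along the cartridge axis.

```bash
sed -i 's/^cap_b=np.array(\[[^]]*\])/cap_b=np.array([.461,-.189,.116])/' h.py
python3 -m pendant '0 0.18 0.12 0 -0.02 0.04 0.3; 0 0.18 0.13 0 -0.02 0.03 0.3; 0 0 0 0 0 0 0.3;0 0 0.6 0 0 0 0.3; 0 0 0.6 0 0 0 0.3; 0 0 0.4 0 0 0 0.3; 0 0 0 0 0 0 0.3'
python3 - <<'E'
from h import *
go(Rg,cap_b+.045*tz); s=ctrl.sense();print('cap in tool mm',(s['orientation'].T@(cap_b-s['tool_pos'])*1000).round(1)); cap('wrist','wrist2')
E
```

```text
time: 3.33
tool_pos: [0.4302, -0.1845, 0.1656]
orientation: [[-0.831, 0.286, 0.478], [0.249, 0.958, -0.141], [-0.498, 0.002, -0.867]]
contact_force: [-0.3, 0.3, 0.1]
grip_width: 0.0603
t 3.33 tcp [ 0.4302 -0.1845  0.1656] w 0.0603 F [-0.3  0.3  0.1]
q [ 0.22 -0.93 -0.89  0.27 -1.16 -2.13]
turn/0.12 [-0.01 -0.02 -0.06]
shift now/25mm [-0.08  0.18  4.14] | in goal axes [-0.08  0.17  4.14] goal [ 0.483 -0.195  0.077]
cap in tool mm [-2.   4.4 58.4]
```

View pics/wrist2.png

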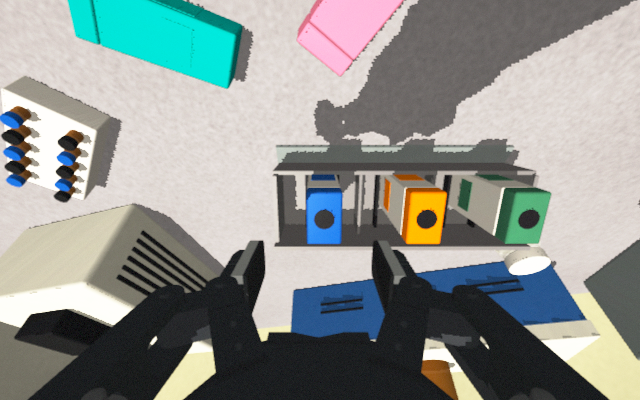

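Wrist view: the blue dot at (324,219) sits about 4 mm towards +y of the jaw centre, which matches the computed 4.4 mm. I'll continue down.

```bash
python3 -m pendant '-0.08 0.18 0 0 -0.02 -0.06 0.3; 0 0 0.4 0 0 0 0.3; 0 0 0.5 0 0 0 0.3; 0 0 0.5 0 0 0 0.3; 0 0 0.4 0 0 0 0.3; 0 0 0 0 0 0 0.3'
python3 - <<'E'
from h import *
go(Rg,cap_b+.045*tz);cap('wrist','wrist3')
E
```

```text
time: 3.88
tool_pos: [0.4555, -0.1862, 0.1293]
orientation: [[-0.831, 0.278, 0.482], [0.24, 0.96, -0.14], [-0.502, -0.001, -0.865]]
contact_force: [-1.2, 0.2, 0.1]
grip_width: 0.0602
t 3.88 tcp [ 0.4555 -0.1862  0.1293] w 0.0602 F [-1.2  0.2  0.1]
q [ 0.19 -0.84 -0.92  0.27 -1.03 -2.13]
turn/0.12 [-0.    0.02  0.01]
shift now/25mm [ 0.06 -0.05  2.38] | in goal axes [ 0.05 -0.05  2.38] goal [ 0.483 -0.195  0.077]
```

View pics/wrist3.png

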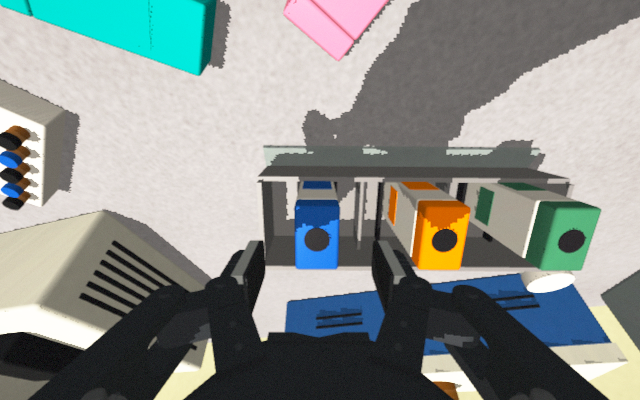

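Blue is centred between the jaws, with the dot at (317,239). I'll go on down and close.

```bash
python3 -m pendant '0.06 -0.05 0.4 0 0 0 0.3; 0 0 0.5 0 0 0 0.3; 0 0 0.5 0 0 0 0.3; 0 0 0.5 0 0 0 0.3; 0 0 0.45 0 0 0 0.3; 0 0 0 0 0 0 0.3'
python3 - <<'E'
from h import *
go(Rg,cap_b+.045*tz);cap('wrist','wrist4');cap('scene','scene4')
E
```

```text
time: 4.43
tool_pos: [0.4822, -0.1953, 0.0781]
orientation: [[-0.831, 0.279, 0.482], [0.24, 0.96, -0.141], [-0.502, -0.001, -0.865]]
contact_force: [-0.9, 0.2, -0.3]
grip_width: 0.0597
t 4.43 tcp [ 0.4822 -0.1953  0.0781] w 0.0597 F [-0.9  0.2 -0.3]
q [ 0.14 -0.7  -0.94  0.28 -0.86 -2.13]
turn/0.12 [-0.    0.02  0.01]
shift now/25mm [0.01 0.01 0.04] | in goal axes [0.01 0.   0.04] goal [ 0.483 -0.195  0.077]
```

View pics/wrist4.png

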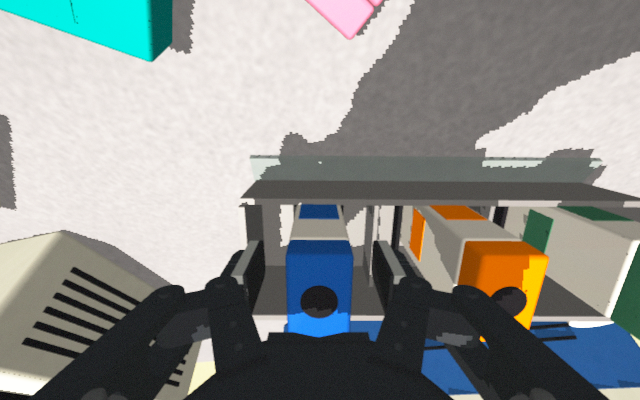

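View pics/scene4.png

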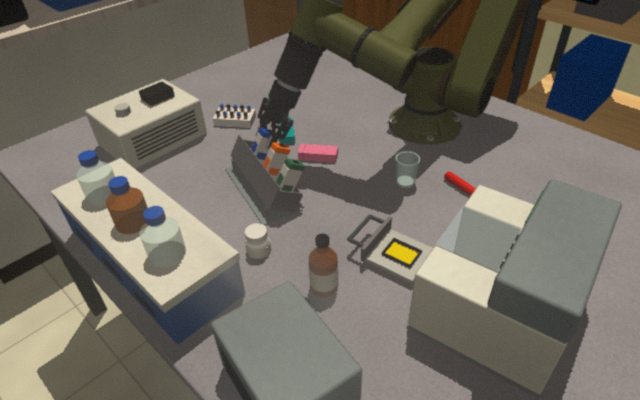

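Blue sits between the pads, with the dot at (318,302) and even gaps on both sides. Closing.

```bash
python3 -m pendant '0 0 0 0 0 0 0.5; 0 0 0 0 0 0 0.6; 0 0 0 0 0 0 0.7; 0 0 0 0 0 0 0.8; 0 0 0 0 0 0 0.9; 0 0 0 0 0 0 0.9; 0 0 0 0 0 0 0.9' 45
python3 - <<'E'
from h import *
go(Rg,cap_b+.045*tz)
E
```

```text
time: 5.12
tool_pos: [0.4829, -0.1953, 0.0806]
orientation: [[-0.829, 0.278, 0.486], [0.24, 0.96, -0.141], [-0.506, 0.0, -0.863]]
contact_force: [-6.0, 3.1, 6.5]
grip_width: 0.0274
t 5.12 tcp [ 0.4829 -0.1953  0.0806] w 0.0274 F [-6.   3.1  6.5]
q [ 0.14 -0.7  -0.94  0.28 -0.86 -2.12]
turn/0.12 [0.   0.05 0.  ]
shift now/25mm [ 0.08 -0.    0.12] | in goal axes [ 0.08 -0.    0.12] goal [ 0.483 -0.195  0.077]
```

```bash
python3 -m pendant '0 0 -0.2 0 0 0 0.9; 0 0 -0.3 0 0 0 0.9; 0 0 -0.4 0 0 0 0.9; 0 0 -0.5 0 0 0 0.9; 0 0 -0.5 0 0 0 0.9; 0 0 -0.6 0 0 0 0.9; 0 0 -0.6 0 0 0 0.9; 0 0 -0.6 0 0 0 0.9;0 0 -0.3 0 0 0 0.9; 0 0 0 0 0 0 0.9'
python3 - <<'E'
from h import *
go(Rp,pk+.085*Z);cap('wrist','wrist5');cap('scene','scene5')
E
```

```text
time: 5.95
tool_pos: [0.4342, -0.181, 0.1672]
orientation: [[-0.828, 0.278, 0.486], [0.24, 0.961, -0.14], [-0.506, 0.001, -0.862]]
contact_force: [-0.6, -0.2, -0.4]
grip_width: 0.0275
t 5.95 tcp [ 0.4342 -0.181   0.1672] w 0.0275 F [-0.6 -0.2 -0.4]
q [ 0.23 -0.93 -0.89  0.27 -1.15 -2.14]
turn/0.12 [ -4.43   2.82 -16.31]
shift now/25mm [ 3.44 19.    0.7 ] | in goal axes [-18.3   -5.73   2.33] goal [0.503 0.294 0.109]
```

View pics/wrist5.png

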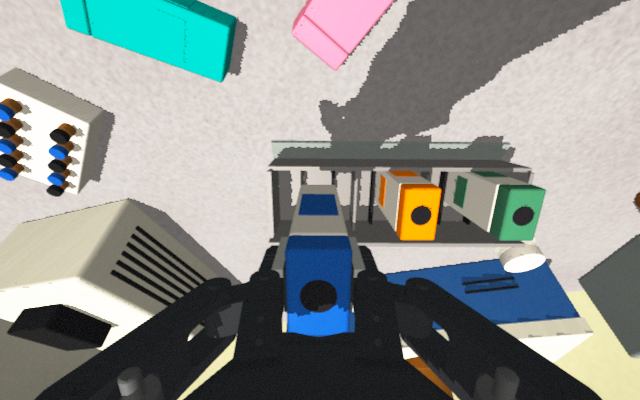

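View pics/scene5.png

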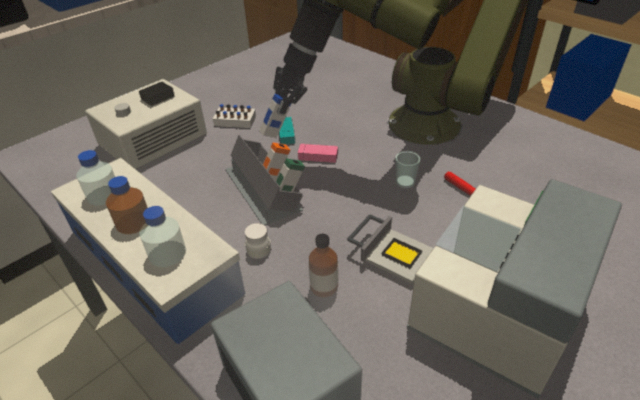

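The cartridge is out of the bin, straight in the grip, and the neighbours haven't moved. I'll raise it, stand it upright, and then yaw.

```bash
python3 -m pendant '-0.3 0 -0.5 0 0 0 0.9; -0.3 0 -0.5 0 0 0 0.9; -0.3 0 -0.5 0 0 0 0.9; -0.3 0 -0.5 0 0 0 0.9; 0 0 0 0 0.4 0 0.9; 0 0 0 0 0.6 0 0.9; 0 0 0 0 0.6 0 0.9; 0 0 0 0 0.6 0 0.9; 0 0 0 0 0.6 0 0.9; 0 0 0 0 0.6 0 0.9'
python3 -m pendant '0 0 0 0 0.6 0 0.9; 0 0 0 0 0.3 -0.4 0.9; 0 0 0 0 0 -0.8 0.9; 0 0 0 0 0 -0.8 0.9; 0 0 0 0 0 -0.8 0.9; 0 0 0 0 0 -0.8 0.9; 0 0 0 0 0 -0.8 0.9; 0 0 0 0 0 -0.8 0.9; 0 0 0 0 0 -0.8 0.9; 0 0 0 0 0 -0.8 0.9'
python3 - <<'E'
from h import *
go(Rp,pk+.125*Z)
E
```

```text
time: 6.88
tool_pos: [0.435, -0.1816, 0.2223]
orientation: [[-0.954, 0.279, 0.11], [0.277, 0.96, -0.032], [-0.114, 0.0, -0.993]]
contact_force: [0.5, -0.2, -1.5]
grip_width: 0.0275
time: 7.72
tool_pos: [0.4348, -0.1816, 0.2218]
orientation: [[-0.859, -0.512, 0.009], [-0.512, 0.859, -0.004], [-0.005, -0.008, -1.0]]
contact_force: [0.8, -0.3, -1.8]
grip_width: 0.0276
t 7.72 tcp [ 0.4348 -0.1816  0.2218] w 0.0276 F [ 0.8 -0.3 -1.8]
q [ 0.04 -0.32 -0.26  0.   -1.62 -1.07]
turn/0.12 [-0.08  0.   -9.93]
shift now/25mm [-12.08  14.93   2.86] | in goal axes [-18.33  -5.72   2.91] goal [0.503 0.294 0.149]
```

```bash
python3 -m pendant '0 0 0 0 0 -0.8 0.9; 0 0 0 0 0 -0.8 0.9; 0 0 0 0 0 -0.8 0.9; 0 0 0 0 0 -0.8 0.9; 0 0 0 0 0 -0.8 0.9; 0 0 0 0 0 -0.8 0.9; 0 0 0 0 0 -0.8 0.9; 0 0 0 0 0 -0.8 0.9; 0 0 0 0 0 -0.8 0.9; 0 0 0 -0.08 0 -0.8 0.9'
python3 -m pendant '0 0 0 0 0 -0.8 0.9; 0 0 0 0 0 -0.6 0.9; 0 0 0 0 0 -0.5 0.9; -0.4 -0.1 0 0 0 0 0.9; -0.6 -0.2 0 0 0 0 0.9; -0.8 -0.2 0 0 0 0 0.9; -0.8 -0.25 0 0 0 0 0.9; -0.8 -0.25 0 0 0 0 0.9; -0.8 -0.25 0 0 0 0 0.9; -0.8 -0.25 0 0 0 0 0.9'
python3 - <<'E'
from h import *
go(Rp,pk+.125*Z)
E
```

```text
time: 8.55
tool_pos: [0.4347, -0.1816, 0.222]
orientation: [[-0.073, -0.997, -0.0], [-0.997, 0.073, -0.003], [0.003, 0.0, -1.0]]
contact_force: [1.0, -0.7, -0.9]
grip_width: 0.0273
time: 9.38
tool_pos: [0.453, -0.0508, 0.2221]
orientation: [[0.149, -0.989, 0.0], [-0.989, -0.149, -0.003], [0.003, 0.0, -1.0]]
contact_force: [0.9, -0.1, -0.7]
grip_width: 0.0275
t 9.38 tcp [ 0.453  -0.0508  0.2221] w 0.0275 F [ 0.9 -0.1 -0.7]
q [ 0.34 -0.35 -0.28  0.   -1.64 -0.19]
turn/0.12 [ 0.   -0.03 -0.08]
shift now/25mm [-13.33  -4.04   2.88] | in goal axes [-13.28  -4.17   2.92] goal [0.503 0.294 0.149]
```

```bash
python3 -m pendant '-0.8 -0.25 0 0 0 -0.08 0.9; -0.8 -0.25 0 0 0 0 0.9; -0.8 -0.25 0 0 0 0 0.9; -0.8 -0.25 0 0 0 0 0.9; -0.8 -0.25 0 0 0 0 0.9; -0.8 -0.25 0 0 0 0 0.9; -0.8 -0.25 0 0 0 0 0.9; -0.8 -0.25 0 0 0 0 0.9; -0.8 -0.25 0 0 0 0 0.9; -0.8 -0.25 0 0 0 0 0.9'
python3 -m pendant '-0.8 -0.25 0 0 0 0 0.9; -0.8 -0.25 0 0 0 0 0.9; -0.8 -0.25 0 0 0 0 0.9; -0.8 -0.25 0 0 0 0 0.9; -0.8 -0.25 0 0 0 0 0.9; -0.6 -0.2 0 0 0 0 0.9; -0.4 -0.1 0 0 0 0 0.9; 0 0 0 0 0 0 0.9; 0 0 0 0 0 0 0.9'
python3 - <<'E'
from h import *
go(Rp,pk+.125*Z)
for n in('top','scene','wrist'):cap(n,n+'6')
E
```

```text
time: 10.22
tool_pos: [0.4827, 0.1567, 0.2213]
orientation: [[0.158, -0.987, 0.0], [-0.987, -0.158, -0.004], [0.004, 0.0, -1.0]]
contact_force: [0.6, -0.2, -1.6]
grip_width: 0.0277
time: 10.97
tool_pos: [0.5009, 0.2849, 0.2213]
orientation: [[0.16, -0.987, 0.001], [-0.987, -0.16, -0.004], [0.004, 0.0, -1.0]]
contact_force: [-0.3, -0.3, -0.6]
grip_width: 0.0277
t 10.97 tcp [0.5009 0.2849 0.2213] w 0.0277 F [-0.3 -0.3 -0.6]
q [ 0.87 -0.02  0.    0.   -1.6  -0.71]
turn/0.12 [ 0.   -0.04  0.01]
shift now/25mm [-0.34 -0.15  2.89] | in goal axes [-0.32 -0.15  2.89] goal [0.503 0.294 0.149]
```

View pics/scene6.png

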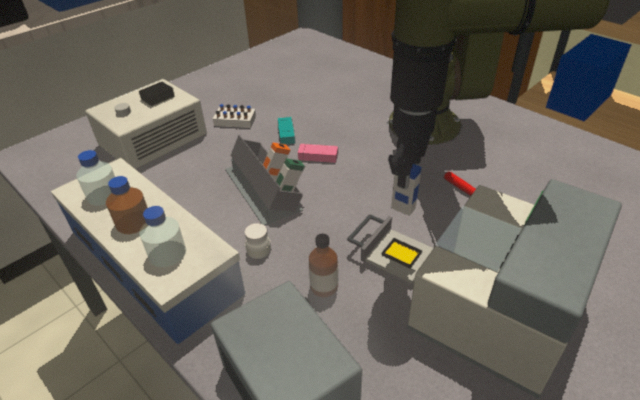

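View pics/wrist6.png

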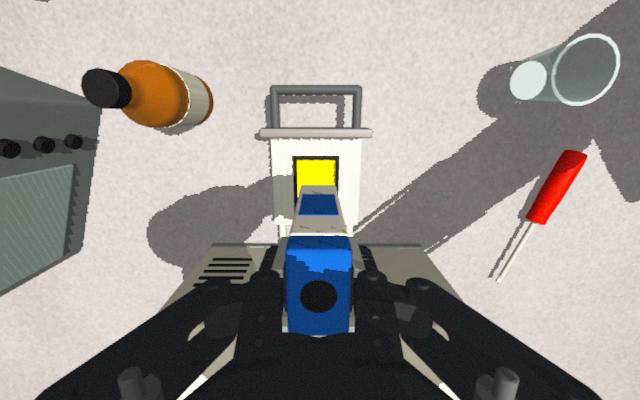

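View pics/top6.png

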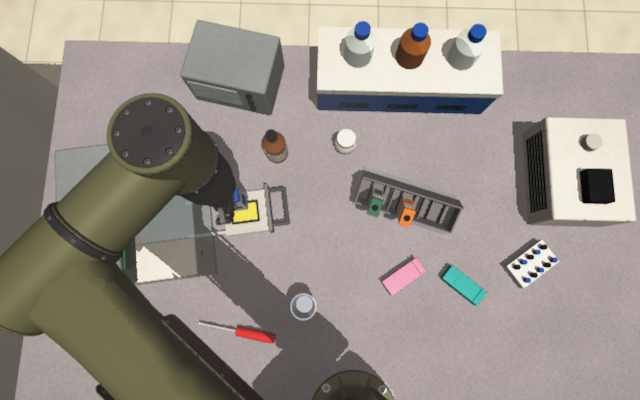

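The cartridge hangs upright over the tray and is square to it in the wrist view (cap dot at (319,296), handle bar at (316,90)). The neighbours, jar and bottle are unmoved. Next I'll measure the held pose and re-check the tray position.

Run:
```python
from h import *
s=ctrl.sense();R=s['orientation'];p=s['tool_pos']
c=dict(np.load('wrist6.npz'));P=pts(c);hsv=cv2.cvtColor(c['img'],cv2.COLOR_RGB2HSV)
q=P[292:301,314:324].reshape(-1,3);print('dot tool mm',(R.T@(np.median(q,0)-p)*1000).round(1))
k=cv2.inRange(hsv,(100,80,30),(125,255,255));k[:235]=0;k[335:]=0;k[:,:280]=0;k[:,355:]=0
q=(P[(k>0)]-p)@R*1000;q=q[np.abs(q[:,2]-np.median(q[:,2]))<6];m=q.mean(0);n=np.linalg.svd(q-m)[2][2];print('cap pts tool mm min/max/mean',q.min(0).round(1),q.max(0).round(1),m.round(1),'normal',n.round(3))
# long white face below cap (facing camera): fit plane
f=(P[192:233,300:338].reshape(-1,3)-p)@R*1000;print('side face',f[::97].round(1).tolist());m=f.mean(0);n=np.linalg.svd(f-m)[2][2];print(n.round(3))
g=(P[...]-p)
# handle bar
k=(P[...,2]>.035)&(P[...,2]<.058);k[100:]=0;k[:,:260]=0;k[:,370:]=0
b=P[k];print('bar',len(b),b.mean(0).round(4));v,u=np.nonzero(k)
bb=b[np.argsort(b@py)];print(bb[:8].mean(0).round(4),bb[-8:].mean(0).round(4))
print('predicted handle',(pk-.11*px).round(4))
k=cv2.inRange(hsv,(22,150,100),(35,255,255));y=P[k>0];y=y[abs(y[:,2]-.024)<.01];l=(y-pk)@np.c_[px,py];print('yellow in pocket frame mm',l.min(0)*1000,l.max(0)*1000,y[:,2].mean())
t=dict(np.load('top6.npz'))
```

```text
dot tool mm [  0.3   0.7 -42.8]
cap pts tool mm min/max/mean [-21.8 -15.6 -44. ] [ 22.5  15.1 -35.9] [  3.9   0.5 -41.8] normal [ 0.021  0.008 -1.   ]
side face [[21.9, -12.2, 45.3], [22.0, 2.6, 39.9], [22.3, -8.7, 31.4], [22.5, 5.0, 26.4], [22.0, -5.7, 21.6], [22.3, 7.2, 16.4], [22.5, -3.0, 10.2], [22.6, 9.1, 6.4], [22.1, -0.6, 2.4], [22.1, 11.0, -0.7], [22.0, 1.6, -5.1], [21.9, -7.3, -9.3], [22.1, 3.5, -12.6], [21.8, -5.0, -15.9], [21.4, 5.4, -17.5], [22.4, -2.8, -23.4], [21.9, 7.0, -24.7]]
[0.998 0.05  0.042]
bar 1012 [0.5196 0.1856 0.0509]
[0.5686 0.1946 0.0487] [0.4701 0.1827 0.0487]
predicted handle [0.5208 0.1849 0.024 ]
yellow in pocket frame mm [-33.1059083  -23.30140292] [17.28972596 25.26021533] 0.025655129999458296
```

The cartridge is straight and centred in the grip, with its foot 67 mm below the TCP, so it lands at TCP z ≈ 0.091. The tray prediction agrees within 1–2 mm. Lowering.

```bash
python3 -m pendant '-0.17 -0.06 0.2 0 -0.02 0 0.9; -0.17 -0.06 0.4 0 -0.02 0 0.9; 0 0 0.6 0 0 0 0.9; 0 0 0.6 0 0 0 0.9; 0 0 0.6 0 0 0 0.9; 0 0 0.6 0 0 0 0.9; 0 0 0.5 0 0 0 0.9; 0 0 0.4 0 0 0 0.9; 0 0 0.2 0 0 0 0.9; 0 0 0 0 0 0 0.9'
python3 - <<'E'
from h import *
go(Rp,pk+.067*Z)
E
```

```text
time: 11.95
tool_pos: [0.5024, 0.2933, 0.1183]
orientation: [[0.16, -0.987, -0.001], [-0.987, -0.16, 0.0], [-0.0, 0.001, -1.0]]
contact_force: [0.2, -0.1, -1.2]
grip_width: 0.0276
t 11.95 tcp [0.5024 0.2933 0.1183] w 0.0276 F [ 0.2 -0.1 -1.2]
q [ 0.87  0.01 -0.15 -0.   -1.41 -0.71]
turn/0.12 [0.   0.   0.01]
shift now/25mm [ 0.   -0.04  1.09] | in goal axes [-0.   -0.04  1.09] goal [0.503 0.294 0.091]
```

```bash
python3 -m pendant '0 0 0.3 0 0 0 0.9; 0 0 0.3 0 0 0 0.9; 0 0 0.2 0 0 0 0.9; 0 0 0.12 0 0 0 0.9; 0 0 0.06 0 0 0 0.9; 0 0 0 0 0 0 0.9; 0 0 0 0 0 0 0.9'
python3 - <<'E'
from h import *
go(Rp,pk+.067*Z);cap('wrist','wrist7');cap('scene','scene7')
E
```

```text
time: 12.53
tool_pos: [0.5031, 0.2938, 0.0956]
orientation: [[0.16, -0.987, 0.001], [-0.987, -0.16, 0.002], [-0.001, -0.002, -1.0]]
contact_force: [-0.8, -0.4, -0.9]
grip_width: 0.0276
t 12.53 tcp [0.5031 0.2938 0.0956] w 0.0276 F [-0.8 -0.4 -0.9]
q [ 0.87  0.02 -0.18 -0.   -1.37 -0.71]
turn/0.12 [-0.01  0.01  0.01]
shift now/25mm [ 0.01 -0.01  0.18] | in goal axes [ 0.01 -0.01  0.18] goal [0.503 0.294 0.091]
```

View pics/wrist7.png

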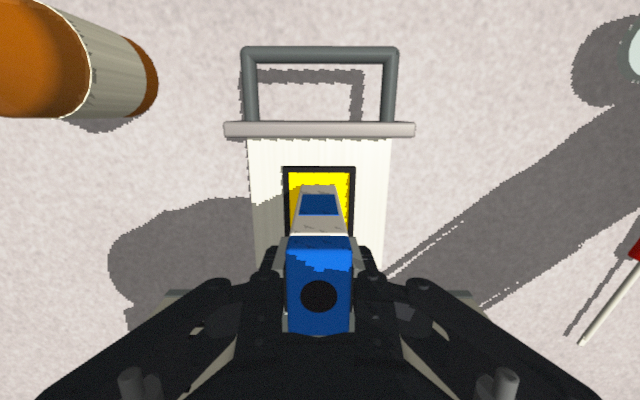

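View pics/scene7.png

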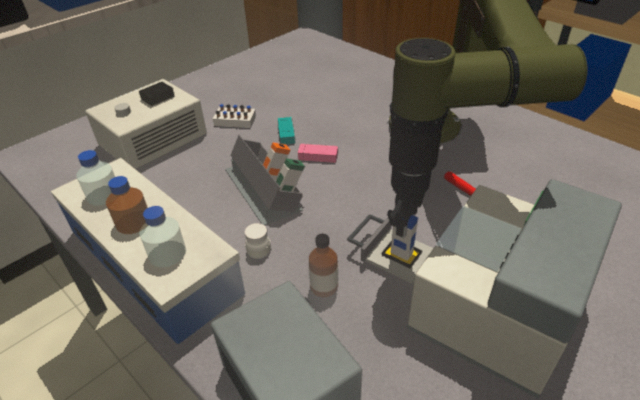

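The foot is inside the rim and centred across it: the foot spans columns 301–343 and the rim 285–355. I'll feel for the floor.

```bash
python3 -m pendant '0 0 0.06 0 0 0 0.9; 0 0 0.06 0 0 0 0.9; 0 0 0 0 0 0 0.9; 0 0 0 0 0 0 0.9'
python3 -m pendant '0 0 0.06 0 0 0 0.9; 0 0 0 0 0 0 0.9; 0 0 0 0 0 0 0.9'
```

```text
time: 12.97
tool_pos: [0.5031, 0.2938, 0.0925]
orientation: [[0.16, -0.987, 0.001], [-0.987, -0.16, 0.002], [-0.002, -0.002, -1.0]]
contact_force: [0.7, -0.1, -0.5]
grip_width: 0.0275
time: 13.22
tool_pos: [0.5032, 0.2938, 0.0924]
orientation: [[0.16, -0.987, 0.002], [-0.987, -0.16, 0.002], [-0.002, -0.003, -1.0]]
contact_force: [-2.0, -2.0, 6.0]
grip_width: 0.0276
```

Contact: 6 N upward at TCP z 0.0924. I'll open gently.

```bash
python3 -m pendant '0 0 0 0 0 0 0.66; 0 0 0 0 0 0 0.6; 0 0 0 0 0 0 0.5; 0 0 0 0 0 0 0.4; 0 0 0 0 0 0 0.3; 0 0 0 0 0 0 0.3; 0 0 0 0 0 0 0.3; 0 0 0 0 0 0 0.3' 20
python3 - <<'E'
from h import *
go(Rp,pk+.067*Z);cap('wrist','wrist8');cap('scene','scene8')
E
```

```text
time: 13.88
tool_pos: [0.5029, 0.2937, 0.0908]
orientation: [[0.16, -0.987, 0.001], [-0.987, -0.16, 0.002], [-0.001, -0.001, -1.0]]
contact_force: [-0.4, 0.7, 0.6]
grip_width: 0.0598
t 13.88 tcp [0.5029 0.2937 0.0908] w 0.0598 F [-0.4  0.7  0.6]
q [ 0.87  0.02 -0.19 -0.   -1.36 -0.71]
turn/0.12 [-0.01  0.01  0.01]
shift now/25mm [ 0.01 -0.02 -0.01] | in goal axes [ 0.01 -0.02 -0.01] goal [0.503 0.294 0.091]
```

View pics/wrist8.png

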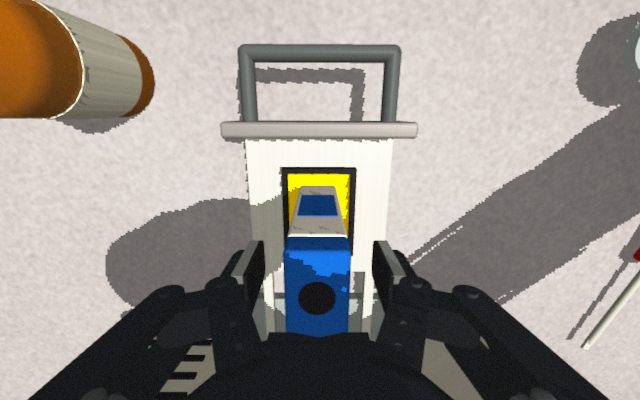

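Blue is standing in the pocket, released, with clear gaps on both sides of the pads. I'll raise straight up off it.

```bash
python3 -m pendant '0 0 -0.2 0 0 0 0.3; 0 0 -0.4 0 0 0 0.3; 0 0 -0.6 0 0 0 0.3; 0 0 -0.7 0 0 0 0.3; 0 0 -0.7 0 0 0 0.3; 0 0 -0.7 0 0 0 0.3; 0 0 -0.7 0 0 0 0.3; 0 0 -0.6 0 0 0 0.3; 0 0 -0.5 0 0 0 0.3; 0 0 -0.2 0 0 0 0.3'
python3 -m pendant '0 0 -0.2 0 0 0 0.3; 0.4 0 0 0 0 0 0.4; 0.7 0 0 0 0 0 0.6; 0.8 0 0 0 0 0 0.8; 0.8 0 0 0 0 0 1; 0.8 0 0 0 0 0 1; 0.8 0 0 0 0 0 1; 0.8 0 0 0 0 0 1; 0.6 0 0 0 0 0 1; 0.4 0 0 0 0 0 1'
python3 - <<'E'
from h import *
go(Rp,pk-.15*px+.010*Z);
for n in('top','scene','wrist'):cap(n,n+'9')
E
```

```text
time: 14.82
tool_pos: [0.5035, 0.2938, 0.2266]
orientation: [[0.16, -0.987, 0.004], [-0.987, -0.16, 0.004], [-0.003, -0.005, -1.0]]
contact_force: [0.9, 0.1, 1.4]
grip_width: 0.0598
time: 15.65
tool_pos: [0.527, 0.1411, 0.2273]
orientation: [[0.159, -0.987, -0.0], [-0.987, -0.159, 0.001], [-0.001, -0.0, -1.0]]
contact_force: [-0.5, 1.0, -0.2]
grip_width: 0.0001
t 15.65 tcp [0.527  0.1411 0.2273] w 0.0001 F [-0.5  1.  -0.2]
q [ 0.63 -0.11 -0.06 -0.   -1.61 -0.47]
turn/0.12 [-0.    0.01  0.01]
shift now/25mm [-0.16 -0.03  7.73] | in goal axes [-0.17 -0.03  7.73] goal [0.527 0.145 0.034]
```

View pics/wrist9.png

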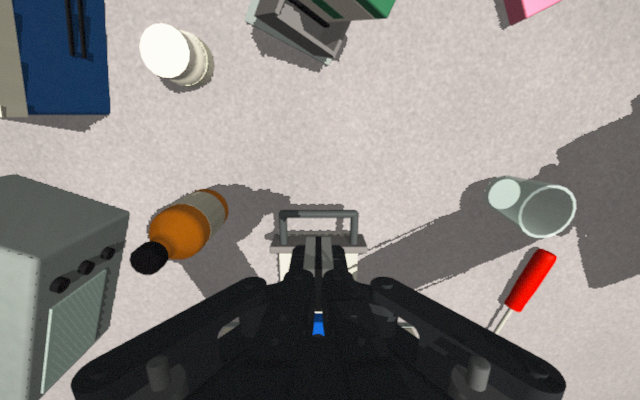

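View pics/scene9.png

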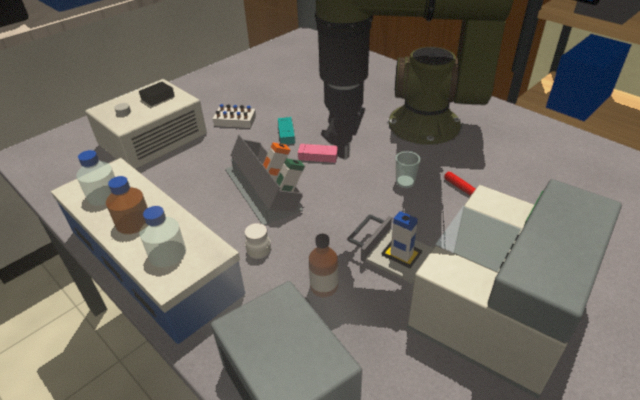

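Blue stands upright and alone in the pocket at scene (404,238), and the gripper is clear, shut, in front of the handle. I'll check the placing from the top view.

Run:
```python
from h import *
t=dict(np.load('top9.npz'));P=pts(t)
q=P.reshape(-1,3);l=q-pk
k=(np.abs(l@px)<.05)&(np.abs(l@py)<.04)&(q[:,2]>.12)&(q[:,2]<.15)
a=l[k]@np.c_[px,py,Z]*1000;print(k.sum(),a.mean(0).round(1),a.min(0).round(1),a.max(0).round(1))
r=cv2.minAreaRect(a[:,:2].astype(np.float32));print(r)
```

```text
124 [ -7.1   5.9 107.9] [-22.3 -12.3  96.5] [ 20.2  13.6 112.8]
((-6.046125411987305, 9.03604793548584), (48.46754837036133, 21.137582778930664), 30.110824584960938)
```

```bash
python3 -m pendant '0 0 0.4 0 0 0 1; 0 0 0.8 0 0 0 1; 0 0 0.8 0 0 0 1; 0 0 0.8 0 0 0 1; 0 0 0.8 0 0 0 1; 0 0 0.8 0 0 0 1; 0 0 0.8 0 0 0 1; 0 0 0.8 0 0 0 1; 0 0 0.8 0 0 0 1; 0 0 0.6 0 0 0 1'
python3 -m pendant '0 0 0.2 0 0 0 1; 0 0 0 0 0 0 1; 0 0 0 0 0 0 1'
python3 - <<'E'
from h import *
go(Rp,pk-.126*px+.010*Z)
s=ctrl.sense();print('pocket-frame',((s['tool_pos']-pk)@np.c_[px,py,Z]*1000).round(1));cap('wrist','wrist10')
E
```

```text
time: 16.63
tool_pos: [0.526, 0.1436, 0.04]
orientation: [[0.161, -0.987, -0.002], [-0.987, -0.161, 0.001], [-0.001, 0.002, -1.0]]
contact_force: [0.3, 0.1, 0.2]
grip_width: -0.0002
time: 16.88
tool_pos: [0.5274, 0.1437, 0.0384]
orientation: [[0.161, -0.987, 0.001], [-0.987, -0.161, 0.001], [-0.001, -0.001, -1.0]]
contact_force: [0.2, 0.6, 0.2]
grip_width: 0.0003
t 16.88 tcp [0.5274 0.1437 0.0384] w 0.0003 F [0.2 0.6 0.2]
q [ 0.63 -0.04 -0.35 -0.   -1.26 -0.47]
turn/0.12 [-0.01  0.01  0.02]
shift now/25mm [-1.03 -0.    0.18] | in goal axes [-1.03  0.    0.17] goal [0.523 0.169 0.034]
pocket-frame [-151.8   -0.    14.4]
```

View pics/wrist10.png

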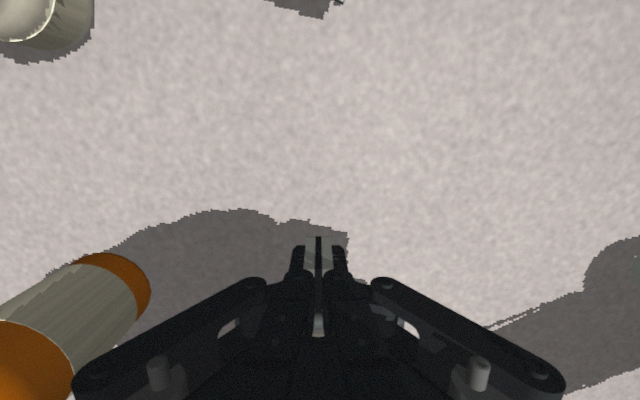

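The cap spans -22 to 20 mm and -12 to 14 mm about the pocket centre, so the cartridge is centred (part is hidden by the arm). I'll lower slightly and approach the bar slowly.

```bash
python3 -m pendant '0 0 0.2 0 0 0 1; -0.3 0 0 0 0 0.02 1; -0.3 0 0 0 0 0 1; -0.15 0 0 0 0 0 1; -0.1 0 0 0 0 0 1; -0.1 0 0 0 0 0 1; -0.1 0 0 0 0 0 1; -0.15 0 0 0 0 0 1;-0.15 0 0 0 0 0 1; -0.2 0 0 0 0 0 1'
python3 - <<'E'
from h import *
s=ctrl.sense();print('pocket-frame',((s['tool_pos']-pk)@np.c_[px,py,Z]*1000).round(1),s['contact_force']@np.c_[px,py,Z])
E
```

```text
time: 17.77
tool_pos: [0.5213, 0.1813, 0.0333]
orientation: [[0.157, -0.988, 0.001], [-0.988, -0.157, 0.001], [-0.001, -0.001, -1.0]]
contact_force: [1.4, -2.6, 0.6]
grip_width: -0.0001
pocket-frame [-113.6    0.     9.3] [-2.79133511 -0.93717026  0.56520504]
```

In contact at 2.8 N, which is the tray's friction. I'll keep pushing steadily.

```bash
python3 -m pendant '-0.25 0 0 0 0 0 1; -0.3 0 0 0 0 0 1; -0.35 0 0 0 0 0 1; -0.35 0 0 0 0 0 1; -0.35 0 0 0 0 0 1; -0.35 0 0 0 0 0 1; -0.3 0 0 0 0 0 1; -0.25 0 0 0 0 0 1; -0.2 0 0 0 0 0 1; -0.1 0 0 0 0 0 1'
python3 - <<'E'
from h import *
s=ctrl.sense();print('pocket-frame',((s['tool_pos']-pk)@np.c_[px,py,Z]*1000).round(1),s['contact_force']@np.c_[px,py,Z]);cap('scene','scene11');cap('top','top11')
E
```

```text
time: 18.6
tool_pos: [0.5101, 0.2516, 0.0333]
orientation: [[0.158, -0.987, 0.001], [-0.987, -0.158, 0.002], [-0.002, -0.001, -1.0]]
contact_force: [1.8, -2.9, -0.2]
grip_width: 0.0002
pocket-frame [-42.5   0.    9.3] [-3.17008599 -1.28896774 -0.23664391]
```

View pics/scene11.png

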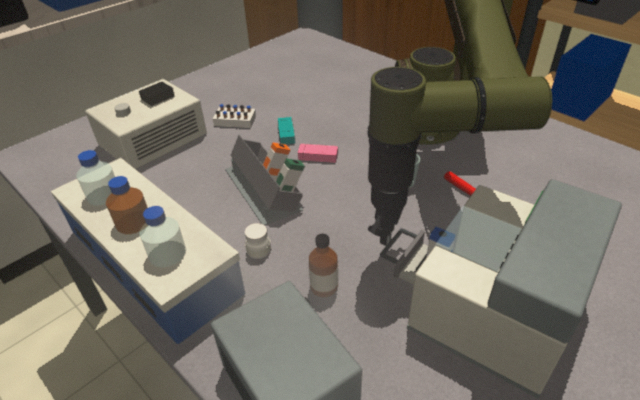

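View pics/top11.png

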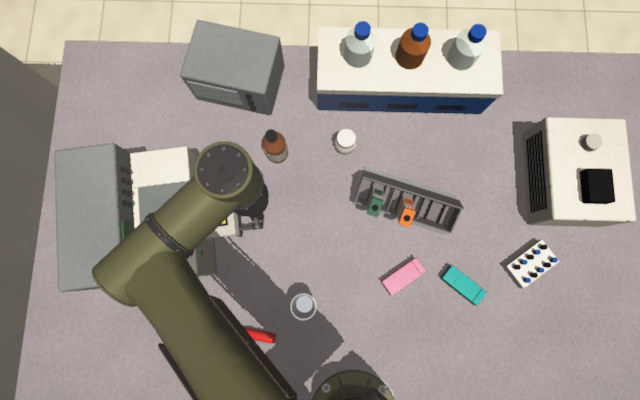

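The tray is about half in and the cartridge is under the clear roof, with its cap near scene (441,237) and still upright. I'll continue more slowly and watch the force for the stop.

```bash
python3 -m pendant '-0.15 0 0 0 0 0 1; -0.2 0 0 0 0 0 1; -0.2 0 0 0 0 0 1; -0.2 0 0 0 0 0 1; -0.2 0 0 0 0 0 1; -0.2 0 0 0 0 0 1; -0.2 0 0 0 0 0 1; -0.15 0 0 0 0 0 1; -0.1 0 0 0 0 0 1; -0.05 0 0 0 0 0 1'
python3 - <<'E'
from h import *
s=ctrl.sense();print('pocket-frame',((s['tool_pos']-pk)@np.c_[px,py,Z]*1000).round(1),s['contact_force']@np.c_[px,py,Z]);cap('scene','scene12')
E
```

```text
time: 19.53
tool_pos: [0.5035, 0.2918, 0.0331]
orientation: [[0.158, -0.987, 0.001], [-0.987, -0.158, 0.002], [-0.001, -0.001, -1.0]]
contact_force: [-0.1, -2.3, -1.1]
grip_width: -0.0003
pocket-frame [-1.6  0.2  9.1] [-2.25321023  0.45152604 -1.10957413]
```

View pics/scene12.png

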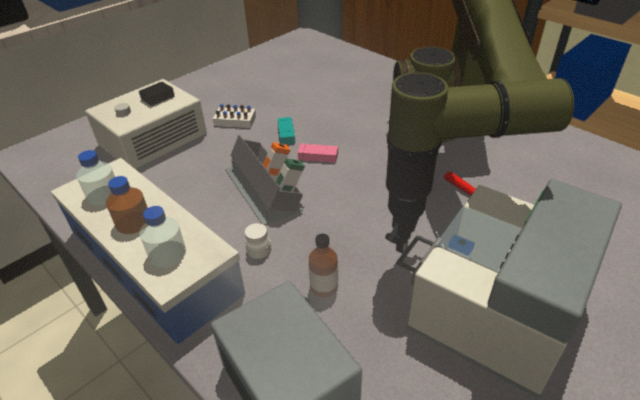

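The blue cap shows through the roof at (461,243) and still looks upright. The force is still only friction, so I'll carry on in small steps.

```bash
python3 -m pendant '-0.1 0 0 0 0 0 1; -0.1 0 0 0 0 0 1; -0.1 0 0 0 0 0 1; -0.1 0 0 0 0 0 1; -0.1 0 0 0 0 0 1;-0.1 0 0 0 0 0 1'
python3 -c "
from h import *
s=ctrl.sense();print('pf',((s['tool_pos']-pk)@np.c_[px,py,Z]*1000).round(1),s['contact_force']@np.c_[px,py,Z])"
```

```text
time: 20.08
tool_pos: [0.5012, 0.3064, 0.0332]
orientation: [[0.157, -0.988, 0.001], [-0.988, -0.157, 0.001], [-0.001, -0.001, -1.0]]
contact_force: [-0.1, -2.2, -2.7]
grip_width: 0.0001
pf [13.1  0.1  9.2] [-2.20860762  0.40791307 -2.68829889]
```

```bash
python3 -m pendant '-0.1 0 0 0 0 0 1; -0.1 0 0 0 0 0 1; -0.05 0 0 0 0 0 1'
python3 -m pendant '-0.1 0 0 0 0 0 1; -0.1 0 0 0 0 0 1; -0.05 0 0 0 0 0 1'
python3 -c "
from h import *
s=ctrl.sense();print('pf',((s['tool_pos']-pk)@np.c_[px,py,Z]*1000).round(1),s['contact_force']@np.c_[px,py,Z])"
```

```text
time: 20.33
tool_pos: [0.5002, 0.3128, 0.0333]
orientation: [[0.158, -0.987, 0.001], [-0.987, -0.158, 0.002], [-0.001, -0.001, -1.0]]
contact_force: [-0.3, -1.9, -2.8]
grip_width: 0.0
time: 20.58
tool_pos: [0.4996, 0.3161, 0.0332]
orientation: [[0.157, -0.988, 0.0], [-0.988, -0.157, -0.004], [0.004, 0.0, -1.0]]
contact_force: [2.7, -14.6, 0.7]
grip_width: -0.0001
pf [22.9  0.1  9.2] [-14.84476387  -0.37725629   0.66507191]
```

The force rose to 15 N at the position expected for home. I'll press a little more to confirm it's the stop, then back off.

```bash
python3 -m pendant '-0.06 0 0 0 0 0 1; 0 0 0 0 0 0 1'
python3 -m pendant '0.1 0 0 0 0 0 1; 0.2 0 0 0 0 0 1; 0.4 0 0 0 0 0 1; 0.5 0 0 0 0 0 1; 0.5 0 0 0 0 0 1; 0.5 0 0 0 0 0 1; 0.3 0 0 0 0 0 1; 0 0 -0.6 0 0 0 1; 0 0 -0.8 0 0 0 1; 0 0 -0.8 0 0 0 1'
python3 -m pendant '0.3 0 -0.8 0 0 0 1; 0.6 0 -0.8 0 0 0 1; 0.8 0 -0.8 0 0 0 1; 0.8 0 -0.8 0 0 0 1; 0.8 0 -0.8 0 0 0 1; 0.8 0 -0.6 0 0 0 1; 0.8 0 0 0 0 0 1; 0.8 0 0 0 0 0 1; 0.4 0 0 0 0 0 1; 0 0 0 0 0 0 1'
python3 - <<'E'
from h import *
for n in('top','scene','wrist'):cap(n,n+'13')
E
```

```text
time: 20.75
tool_pos: [0.4996, 0.3161, 0.0332]
orientation: [[0.156, -0.988, 0.0], [-0.988, -0.156, -0.006], [0.006, 0.001, -1.0]]
contact_force: [1.8, -16.9, 1.1]
grip_width: -0.0002
time: 21.58
tool_pos: [0.5089, 0.2572, 0.0887]
orientation: [[0.157, -0.988, 0.0], [-0.988, -0.157, 0.001], [-0.001, -0.001, -1.0]]
contact_force: [0.2, -0.3, -0.4]
grip_width: 0.0002
time: 22.42
tool_pos: [0.533, 0.1055, 0.2032]
orientation: [[0.155, -0.988, 0.001], [-0.988, -0.155, 0.002], [-0.001, -0.002, -1.0]]
contact_force: [-0.2, 1.3, -0.5]
grip_width: 0.0002
```

View pics/scene13.png

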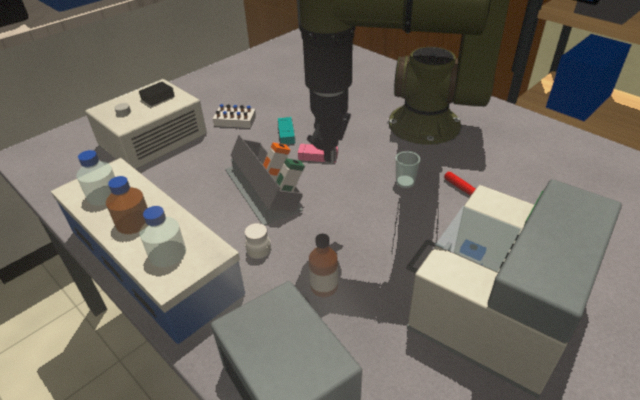

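View pics/top13.png

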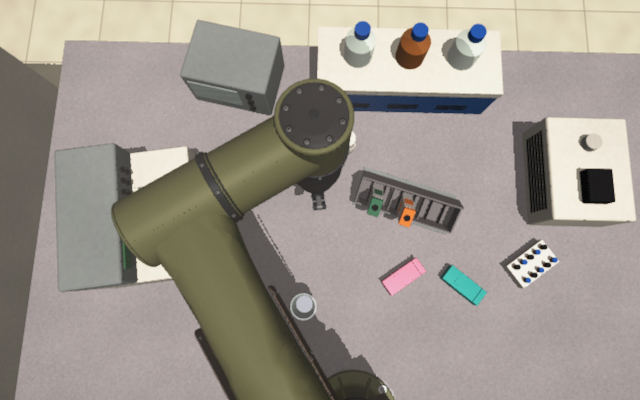

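View pics/wrist13.png

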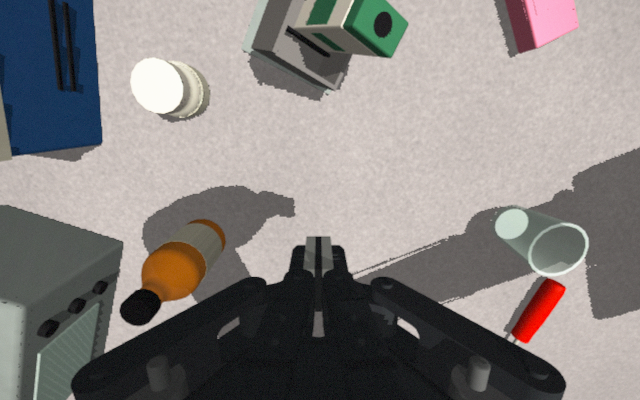

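The tray is against its stop: pressing further to 17 N gave no motion. The blue cap shows through the roof at scene (473,249). I'll check that position numerically.

Run:
```python
from h import *
c=dict(np.load('scene13.npz'));M=np.linalg.inv(c['camera_from_world']);hsv=cv2.cvtColor(c['img'],cv2.COLOR_RGB2HSV)
def hit(u,v,z):
    d=M[:3,:3]@np.array([(u-c['cx'])/c['fx'],-(v-c['cy'])/c['fy'],-1]);o=M[:3,3];return o+d*(z-o[2])/d[2]
cv2.imwrite('pics/crop13.png',cv2.resize(c['img'][200:300,400:520,::-1],None,fx=6,fy=6,interpolation=cv2.INTER_CUBIC))
k=cv2.inRange(hsv,(95,60,40),(125,255,255));k[:225]=0;k[280:]=0;k[:,:450]=0;k[:,500:]=0
x=max(cv2.findContours(k,0,2)[0],key=cv2.contourArea);print(cv2.contourArea(x),cv2.boundingRect(x))
W=np.array([hit(u,v,.134) for u,v in x[:,0,:]]);l=(W-pk)@np.c_[px,py]*1000;print(l.min(0),l.max(0))
print(((hit(474,247,.134)-pk)@np.c_[px,py]*1000))
# same in scene9, as reference
for n in('9',):
    c=dict(np.load('scene9.npz'));print('ref',((hit(404,216,.134)-pk)@np.c_[px,py]*1000))
# stationary items before/after: image difference
a,b=[cv2.cvtColor(np.load(f)['img'],cv2.COLOR_RGB2GRAY)[130:300,220:345].astype(int) for f in('scene0.npz','scene13.npz')]
```

```text
230.5 (460, 240, 26, 20)
[129.94620266 -27.28204088] [173.28364351   9.86191081]
[151.38200517  -1.05106656]
ref [-3.11485455  2.11453271]
```

View pics/crop13.png

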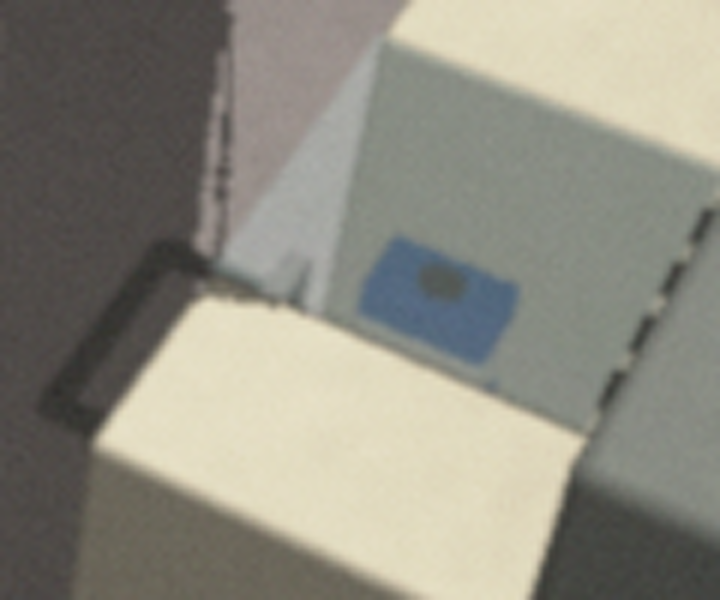

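The crop shows the cap upright and square under the roof, 151 mm further in than the original pocket centre and 1 mm off in y. The tray travelled about 149 mm to its stop, so these agree. The arm is clear, so I'm handing in.

```bash
python3 -c "
from cell import ctrl
s=ctrl.sense();print(s['time'],s['contact_force'],abs(s['joint_velocities']).max());print(ctrl.hand_in())"
```

```text
22.5667 [ 0.4613379  -0.21613987 -0.28304456] 0.013339931628057133
the job is handed in; nothing more can be done
None
```

I lifted the blue cartridge out of the bin, stood it in the yellow-floored pocket and pushed the tray in by its handle until it met its stop. I handed in at 22.6 s with the arm clear, but the hand-in reports no verdict.

- **Placing:** I lowered the cartridge until it touched the floor (about 6 N), then let go. Seen from above, its cap was centred in the pocket, with part of the view hidden by the arm.
- **Tray:** Pushing force stayed at about 2–3 N, then rose to 15–17 N with no further motion at the stop. The tray travelled about 149 mm.
- **Cartridge after closing:** The cap, seen through the clear roof, is about 151 mm in from where the pocket started and about 1 mm off sideways. It looks upright and square. I could see only the cap, so the foot on the pocket floor is inferred.
- **Everything else:** The orange and green cartridges, the bottle and the jar look unmoved in the last pictures, but I did not measure them again. Their limits are 25 mm and 40 mm.
- **Disagreement:** Working out blue's cap from the top and scene views together missed by 12 mm. I used the depth readings instead; the top and wrist cameras agreed within 2 mm.

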